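# Hang the trimmings pail on the tying block's hook

## Robot

A 6-joint arm with a two-finger parallel gripper is mounted at the origin on the work surface. World frame = base frame: x ahead of the robot, y to its left, z up, the work surface at z = 0. Lengths are in mm, angles in rad, forces in N, time in s.
With the tool pointing down it reaches from about 350 to 875 mm from the base axis. Payload 4.2 kg.
Tool frame: the origin (TCP) lies between the finger pads; the fingertips stand 14 mm ahead of it and the grasp point (between the pads) lies 5 mm behind it; z points along the fingers, y is the line along which they close (so a half turn about z gives the same grasp; the last joint's range is limited). The gripper opens to 85 mm and grips with 20 to 120 N. Pads are 22 mm wide; open, the fingers measure 114 mm over their backs; the gripper's body (76 mm by 85 mm) begins 54 mm behind the grasp point. The pads swing forward as they close: fully open they stand 13 mm farther back than shut.
Start: joints at [1.489, 0.385, 0.008, 0, -1.194, -0.259], TCP at [208.868, 589.045, 245.312] pointing down, gripper open.
Joint ranges: [-3.14, 3.14], [-1.21, 2.06], [-1.07, 1.41], [-3.16, 2.05], [-2.99, -0.16], [-3.1, 3.1]. Speed limits (rad/s): [2.79, 2.79, 3.14, 3.14, 3.14, 3.14].

## Interface

Orientations are given as a unit quaternion [x, y, z, w].
In Python, from bench import * gives the robot as it stands.
- The arm moves only by the tool carry_out, never from a script. Its argument "motion" is a list of rows, each a list of 7 numbers: the turn, a rotation vector about the tool's x, y, z in rad, then the shift along the tool's x, y, z in mm, then the opening, from -1 (shut) to 1 (fully open), so that 0 is half open. A call has 1 to 5 rows; each row is the pose to reach, as a shift and turn from the pose commanded when the call began, along the tool's axes at that moment; what a row does not reach only later rows make up. A row lasts 1/8 s, in which the tool goes at most 62.5 mm and 10.7 degrees, less where a joint would pass 70% of its speed; a pose out of reach is approached as far as the arm can. A call with a gripper value outside its range is refused whole. The fingers move at their own pace and stop on an object; the grip force is fixed at half the most. Time passes only in rows, so rows that repeat a pose let the fingers close. It gives the time, the measured TCP pose, the force, the opening and the grip force at its end, in the units of the state.
- read_state(): the state, without advancing time (a new reading comes with each control period).
- get_image(name): name is "side" or "top"; returns a dict with "color" (420x560x3 uint8, blue, green, red), "mtx" (3x3 intrinsics, pixels), "position" and "orientation" of the camera in the world. Camera axes: x right, y down, z forward; pixel columns grow to the right and rows downward; lengths in mm; the calibration is good to about 2 mm. A picture is of the moment at which its call begins. There is no depth.
- job_done(): hands the job in; it is judged then, once.
The state is a dict: "clock": time; "joints": joint angles; "joint_vel": joint speeds; "joint_efforts": joint torques, N m; "position": TCP position; "ee_rot": TCP orientation; "contact_force": force on the tool from outside, world axes, zero at the start; "wrist_torque": the same for the moment, N m; "gripper_width": finger opening in mm; "grasp_force": force on a finger pad.
Only numpy, scipy, OpenCV 4.12 (cv2) and the standard library are available. Lean on these libraries where they do the work, as an engineer would, in place of code of your own. Each camera call takes 0.05 s, during which the arm holds its last target. There are 200 camera calls.

## Task

Swing the pail's wire bail up upright while the pail still stands on the bench, then carry the pail by its bail to the tying block and hang it on the hook arm with the kink of the bail in the hook. Ease it down until the hook carries the weight before you let go, without bearing down on the arm (its collar is only finger-tight), keep the pail level on the way, and leave everything else on the bench where it is.

Things in the scene. Friction and masses are not known exactly. Their poses are not given: they have to be found in the camera images.
- pail_mid (a point): Small galvanised pail, loose, 0.37 to 0.53 kg, 110 mm across the rim, 84 mm across the foot, 90 mm high, wall 2.5 mm. Point on its axis half-way up (45 mm above the foot); z up, y from ear to ear. The bail swings about the line through its two ears, which runs along y, 35 mm above this point; the ears are 61 mm either side of the axis.
- bail (a joint): Swing angle of the pail's wire bail: 0 upright, +1.72 lying flat (a little below level) out over the pail's -x side, where it rests on its stop at the start. It swings freely and falls back if let go.
- bail_kink (a point): Middle of the kink in the top of the bail, on the centre line of its 4 mm wire, 102 mm from the ear line; y along the ear line, z away from the ear line (up when the bail is upright). The kink, where the hook belongs, is a notch 24 mm wide at its mouth and 12 mm high between the two straight shoulders. The legs stand 61 mm either side; upright, 92 mm are free from the pail's rim to the kink.
- shoulder (a point): Middle of one straight shoulder of the bail (on its +y side), 29 mm to the side of the kink and 90 mm from the ear line: a place to pinch the wire. The shoulder runs along the ear line from 12 to 46 mm from the bail's middle. The other shoulder is its mirror image on the -y side.
- block: Tying block, fixed to the bench: dark wood slab 160 x 280 x 46 mm; the point is the middle of its underside. Three pebbles lie on it. At y +60 mm stands a brass and black rotary vise, reaching from y -15 to +136 mm and up to 210 mm high. The hook arm's stem stands at x -45, y -85 mm.
- stem_top (a point): Top of the 9.5 mm steel stem, 263 mm above the bench, axes as the block's. From a collar on the stem a 5 mm dark steel hook arm points to the block's -x, over the slab's front edge: level for 98 mm, then dipping 18 mm in a round throat, then turned up to a ball tip 31 mm above the throat's bottom and 146 mm from the stem. It gives about 0.2 mm per newton; the collar slips at about 11 N.
- under_hook (a point): Point on the bench plumb below the lowest part of the hook's throat, 125 mm in front of the stem; axes as the block's (the arm runs along x, a hung bail's ear line along y). The throat takes a bail within 18 mm either way along x. The collar is set by hand: the kink of a hung bail is 208 to 240 mm above the bench, a height not measured but to be felt (or seen).
- torch: Bystander: black torch 27 mm across, 92 mm high, standing; point at its underside.
- cement: Bystander: small amber bottle 28 mm across, 58 mm high; point at its underside.
- spool_a: Bystander: thread spool 28 mm across, 30 mm high, between pail and block; point at its underside.
- spool_b: Bystander: another such spool.
- tin: Bystander: round flat tin 70 mm across, 26 mm high; point at its underside.
- wallet: Bystander: dark wallet 110 x 85 x 16 mm lying flat.
- scissors: Bystander: small scissors lying flat, 110 mm long.

How it is judged:
By the outcome, as a careful person would: the job done as asked, in the order asked, and still so for the second after the job is handed in, with the robot touching nothing.
It also fails if it takes over 72 s, if anything falls off the work surface, if the arm or the gripper's body presses on something with over 40 N, if the wrist force passes 120 N, or if a joint passes its speed limit or range.

## Working session

There is one attempt and no reset: what is moved stays moved. The work goes in short steps, Python scripts to look and compute and a tool call to move; the robot and the scene stay as the last step left them, time stands still between calls to the robot, and variables do not carry over. Pictures are saved under pics/ and viewed, at most 10 in all, crops included, and the job is handed in when it is done.

Besides the shell and the picture viewer there is one more tool, called after "Request:" in YAML: its name, and indented under it one key for each argument. carry_out: Moves the arm, as the interface text tells. Its arguments: {"type":"object","properties":{"motion":{"type":"array"}},"required":["motion"]}

```bash
mkdir -p pics; ls; cat > h.py <<'E'
from bench import *
import numpy as np, cv2
from scipy.spatial.transform import Rotation as R
def ray(im,u,v):
    q=np.array(im["orientation"]); Rm=R.from_quat(q).as_matrix() if q.size==4 else q
    d=Rm@np.linalg.solve(np.array(im["mtx"]),[u,v,1.]); return np.array(im["position"],float),d/np.linalg.norm(d)
def onz(im,u,v,z):
    p,d=ray(im,u,v); return p+d*(z-p[2])/d[2]
def proj(im,P):
    Rm=R.from_quat(im["orientation"]).as_matrix(); c=np.array(im["mtx"])@(Rm.T@(np.array(P,float)-im["position"])); return c[:2]/c[2]
def two(i1,a,i2,b):
    p,d=ray(i1,*a);q,e=ray(i2,*b); s=np.linalg.lstsq(np.c_[d,-e],q-p,rcond=None)[0]
    A,B=p+s[0]*d,q+s[1]*e; return (A+B)/2,np.linalg.norm(A-B)
E
python3 - <<'E'
from h import *
for n in("side","top"):
    im=get_image(n); cv2.imwrite(f"pics/{n}0.png",im["color"]); print(n,im["position"],im["orientation"],im["mtx"])
s=read_state(); print(s)
E
```

```text
pics
side [ 147.63738307 -803.55319075 1075.28395078] [ 0.89635333 -0.22320761  0.08873383 -0.37263302] [[479.48116428   0.         286.02237765]
 [  0.         479.48116428 201.83800453]
 [  0.           0.           1.        ]]
top [ 378.00567216    8.21510801 1202.09126508] [-0.69983773  0.70801697 -0.07581744  0.05648748] [[390.64401383   0.         273.9207668 ]
 [  0.         390.64401383 210.52152455]
 [  0.           0.           1.        ]]
{'clock': 0.1, 'joints': array([ 1.48859454e+00,  3.85485555e-01,  6.76333951e-03, -3.88306405e-04,
       -1.19403067e+00, -2.58639569e-01]), 'joint_vel': array([ 0.00014049, -0.00026974,  0.00396597,  0.00296967, -0.00208346,
        0.00042819]), 'joint_efforts': array([-4.68088911e-04, -3.93318200e+01,  1.88928366e+01,  4.19793203e+00,
       -2.57840897e-03,  6.80897131e-06]), 'position': array([208.73092881, 588.58859884, 244.33466373]), 'ee_rot': array([ 9.85500874e-01, -1.69667432e-01, -9.35726056e-05,  9.90374970e-04]), 'contact_force': array([-0.20725376, -0.62577098, -0.40150481]), 'wrist_torque': array([-0.02703325,  0.02316166,  0.06862027]), 'grasp_force': 0.0, 'gripper_width': 85.23316411660673}
```

View pics/side0.png

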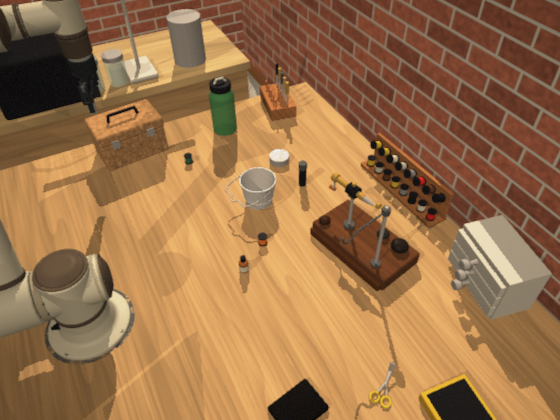

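View pics/top0.png

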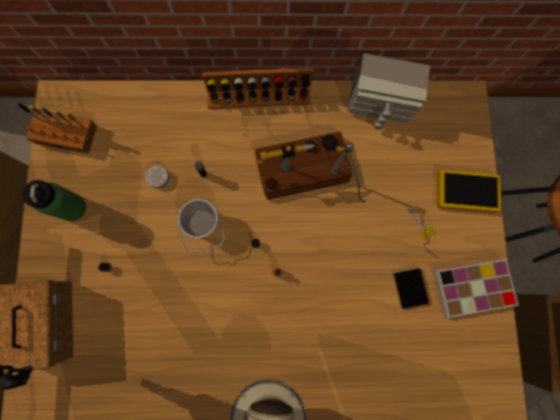

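The side view shows the pail at (258,188) with its bail lying left, spool at (262,240), cement at (243,264), torch at (303,174), the block at (365,240), and the stem at (380,237). In the top view the pail is at (198,218) with the bail below it, and the block is at (303,165). Next I'll take enlarged crops.

```bash
python3 - <<'E'
import cv2
t=cv2.imread("pics/top0.png");s=cv2.imread("pics/side0.png")
cv2.imwrite("pics/tc.png",cv2.resize(t[125:285,140:370],None,fx=3.4,fy=3.4,interpolation=cv2.INTER_CUBIC))
cv2.imwrite("pics/sc.png",cv2.resize(s[145:290,215:425],None,fx=3.8,fy=3.8,interpolation=cv2.INTER_CUBIC))
E
```

```text
(no output)
```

View pics/tc.png

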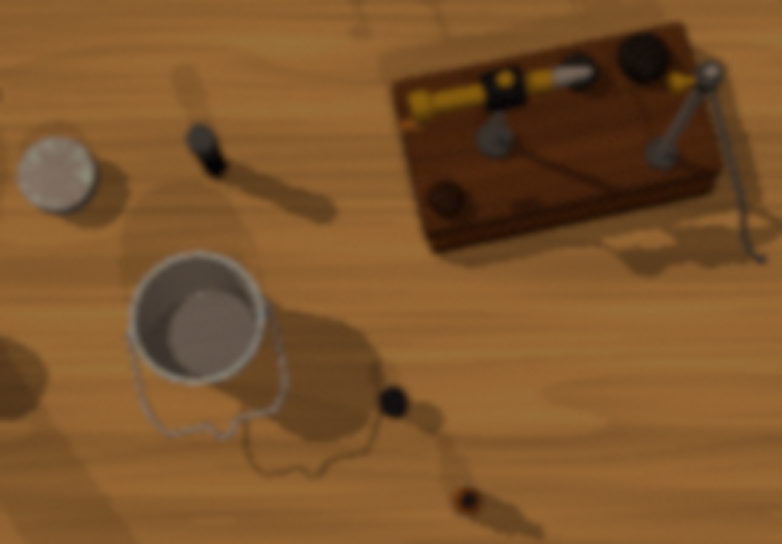

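View pics/sc.png

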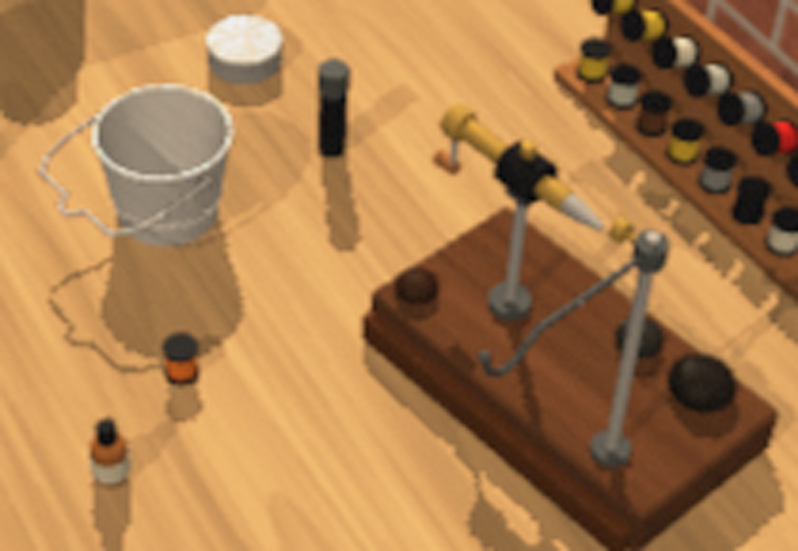

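The top crop shows the rim centred at (198,317), the kink at (222,438), the stem top at (710,72) and the hook tip at (760,260). The side crop shows the rim at (163,134), the kink at (65,208), the stem top at (651,245) and the throat near (497,371).

```bash
python3 - <<'E'
from h import *
np.set_printoptions(precision=1,suppress=True)
t=get_image("top");s=get_image("side")
T=lambda u,v:(140+u/3.4-.35,125+v/3.4-.35)
S=lambda u,v:(215+u/3.8-.37,145+v/3.8-.37)
print("rim top",onz(t,*T(198,317),90),"side",onz(s,*S(162.5,134.5),90))
print("foot side-bottom?",onz(t,*T(213,335),3))
for n,a,b in [("kink",(222,438),(65,208)),("stem",(710,72),(651,243)),("tip",(760,260),(485,357)),("throat",(748,252),(497,371)),("stembase",(662,155),(610,452)),("spool",(393,402),(180,345)),("cement",(467,500),(106,428)),("torch",(200,138),(334,70)),("tin",(56,174),(245,40))]:
    print(n,*two(t,T(*a),s,S(*b)))
print("slab far edge",onz(t,*T(392,82),46),onz(t,*T(683,22),46),"near",onz(t,*T(430,238),46),onz(t,*T(718,175),46))
print("ear/legs", onz(t,*T(131,332),80),onz(t,*T(268,305),80))
print("shoulders", onz(t,*T(165,433),68),onz(t,*T(205,428),68),onz(t,*T(240,418),68),onz(t,*T(275,408),68))
E
```

```text
rim top [569.2 195.   90. ] side [568.4 197.3  90. ]
foot side-bottom? [567.4 195.7   3. ]
kink [470.2 175.1  71.9] 3.7668109569480075
stem [ 721.5 -210.9  260.8] 1.594119038938518
tip [ 578.7 -240.9  260.7] 1.1672047579227436
throat [ 590.1 -238.3  238.6] 2.3526459299152735
stembase [ 720.1 -212.3   51.8] 0.14639796920499187
spool [501.2  31.7  37.4] 0.6756743476029033
cement [414.2 -31.1  59. ] 0.17324117418622
torch [724.9 195.8  95.8] 0.15912365652509766
tin [712.3 335.6  31.5] 0.9162241220822027
slab far edge [792.6  31.1  46. ] [ 849.6 -238.5   46. ] near [646.3  -2.1  46. ] [ 702.8 -263.6   46. ]
ear/legs [558.5 253.1  80. ] [580.8 137.4  80. ]
shoulders [473.5 224.4  68. ] [477.4 190.7  68. ] [485.5 161.3  68. ] [493.7 131.7  68. ]
```

```bash
cat >> h.py <<'E'
YAW=.208; C=np.array([569,196,0.])
ex=np.array([np.cos(YAW),np.sin(YAW),0]); ey=np.array([-np.sin(YAW),np.cos(YAW),0]); ez=np.array([0,0,1.])
def tool(th,yaw=YAW):
    "tool y along -pail x; th leans the approach towards +x"
    a=np.array([np.cos(yaw),np.sin(yaw),0]); b=np.array([-np.sin(yaw),np.cos(yaw),0])
    return R.from_matrix(np.c_[-b,-a,-ez])*R.from_rotvec([th,0,0])
def wire(phi,s=28,r=90): return C-r*np.sin(phi)*ex+s*ey+(80+r*np.cos(phi))*ez
def rel(p,Rt):
    st=read_state(); Rc=R.from_quat(st["ee_rot"])
    return np.r_[(Rc.inv()*Rt).as_rotvec().round(3),(Rc.inv().apply(p-st["position"])).round(1)]
E
python3 - <<'E'
from h import *
np.set_printoptions(precision=3,suppress=True)
Rt=tool(.8); tz=Rt.as_matrix()[:,2]; w=wire(1.72)
print(w, rel(w-75*tz+ez*80,Rt), rel(w-75*tz,Rt), rel(w-2*tz,Rt))
E
```

```text
[476.136 205.018  66.621] [  0.729   0.407   0.965 334.4   300.3    46.2  ] [  0.729   0.407   0.965 334.4   300.2   126.2  ] [  0.729   0.407   0.965 379.    272.8   177.   ]
```

Request:
carry_out:
  motion:
    - [0.09, 0.05, 0.12, 42, 38, 6, -0.4]
    - [0.18, 0.1, 0.24, 84, 75, 12, -0.4]
    - [0.27, 0.15, 0.36, 125, 112, 17, -0.4]
    - [0.36, 0.2, 0.48, 167, 150, 23, -0.4]
    - [0.45, 0.25, 0.6, 209, 188, 29, -0.4]

```text
clock: 0.82
position: [341.0, 351.6, 219.6]
ee_rot: [0.867, -0.435, 0.154, -0.189]
contact_force: [2.8, -0.5, 1.7]
gripper_width: 25.4
grasp_force: 0.0
```

```bash
cat > g.py <<'E'
from h import *
import sys
np.set_printoptions(precision=3,suppress=True)
def go(th,phi=1.72,back=2,up=0,s=28,yaw=YAW):
    Rt=tool(th,yaw); tz=Rt.as_matrix()[:,2]; return rel(wire(phi,s)-back*tz+up*ez,Rt)
E
python3 -c "
from g import *
print(read_state()['position'],read_state()['joints'],go(.8,back=75,up=40),go(.8,back=75))"
```

```text
[340.974 351.592 219.624] [ 1.219 -0.005 -0.91   0.871 -0.459 -1.332] [  0.291   0.162   0.388 169.2    57.4    58.7  ] [  0.291   0.162   0.388 165.     75.9    93.9  ]
```

Request:
carry_out:
  motion:
    - [0.08, 0.04, 0.1, 43, 15, 15, -0.4]
    - [0.15, 0.08, 0.2, 86, 30, 30, -0.4]
    - [0.22, 0.12, 0.3, 128, 44, 45, -0.4]
    - [0.291, 0.162, 0.388, 169, 57.5, 58.5, -0.4]
    - [0.291, 0.162, 0.388, 169, 57.5, 58.5, -0.4]

```text
clock: 1.45
position: [420.0, 245.2, 239.9]
ee_rot: [0.713, -0.597, 0.246, -0.273]
contact_force: [-21.9, 7.3, -13.1]
gripper_width: 25.5
grasp_force: 0.0
```

```bash
python3 -c "
from g import *
print(read_state()['position'],read_state()['joints'],go(.8,back=75,up=40),go(.8,back=60,up=0),go(.8,back=40),go(.8,back=2))"
```

```text
[420.05  245.239 239.885] [ 0.526 -0.073 -1.069  2.053 -0.295 -2.322] [ 0.048 -0.047 -0.011 49.1   60.    56.5  ] [  0.048  -0.047  -0.011  47.3    86.7   100.7  ] [  0.048  -0.047  -0.011  46.4    85.7   120.7  ] [  0.048  -0.047  -0.011  44.6    83.9   158.6  ]
```

```bash
python3 -c "
from g import *
print(go(0,back=75,up=60),go(.25,back=60,up=0))"
```

```text
[-0.752 -0.04  -0.029 48.    -8.4   62.1  ] [ -0.502  -0.043  -0.023  46.6    54.9   108.   ]
```

Request:
carry_out:
  motion:
    - [-0.18, -0.01, -0.007, 10, -2, 12, -0.4]
    - [-0.36, -0.02, -0.014, 20, -4, 24, -0.4]
    - [-0.54, -0.03, -0.021, 30, -6, 36, -0.4]
    - [-0.75, -0.04, -0.03, 40, -8, 48, -0.4]
    - [-0.75, -0.04, -0.03, 48, -8, 62, -0.4]

```text
clock: 2.08
position: [479.1, 208.9, 217.9]
ee_rot: [0.75, -0.625, 0.16, -0.146]
contact_force: [1.7, -0.9, 1.4]
gripper_width: 25.8
grasp_force: 0.0
```

```bash
python3 -c "
from g import *
print(read_state()['position'],read_state()['joints'],go(0,back=75,up=60),go(.2,back=60,up=0))"
```

```text
[479.115 208.871 217.872] [ 0.824  0.069 -0.775  0.669 -0.501 -1.2  ] [-0.432 -0.065 -0.027  2.4   10.1   13.4  ] [-0.233 -0.067 -0.02  -1.6   52.9   77.4  ]
```

Request:
carry_out:
  motion:
    - [-0.12, -0.02, -0.01, 0, 3, 4, -0.4]
    - [-0.24, -0.04, -0.015, 1, 6, 8, -0.4]
    - [-0.36, -0.055, -0.022, 2, 8, 11, -0.4]
    - [-0.432, -0.065, -0.027, 2.4, 10, 13.4, -0.4]
    - [-0.432, -0.065, -0.027, 2.4, 10, 13.4, -0.4]

```text
clock: 2.7
position: [477.9, 205.2, 201.4]
ee_rot: [0.776, -0.631, 0.002, -0.001]
contact_force: [-0.9, 0.4, 0.7]
gripper_width: 25.2
grasp_force: 0.0
```

```bash
python3 -c "
from g import *
print(read_state()['position'],read_state()['joints'],go(0.2,back=60),go(.2))
im=get_image('side');cv2.imwrite('pics/a.png',cv2.resize(im['color'][60:270,140:420],None,fx=2.8,fy=2.8))"
```

```text
[477.854 205.205 201.43 ] [ 0.72   0.244 -0.317  0.004 -1.008 -0.516] [ 0.196 -0.002 -0.003 -0.2   13.9   76.   ] [  0.196  -0.002  -0.003  -0.4     2.6   132.8  ]
```

View pics/a.png

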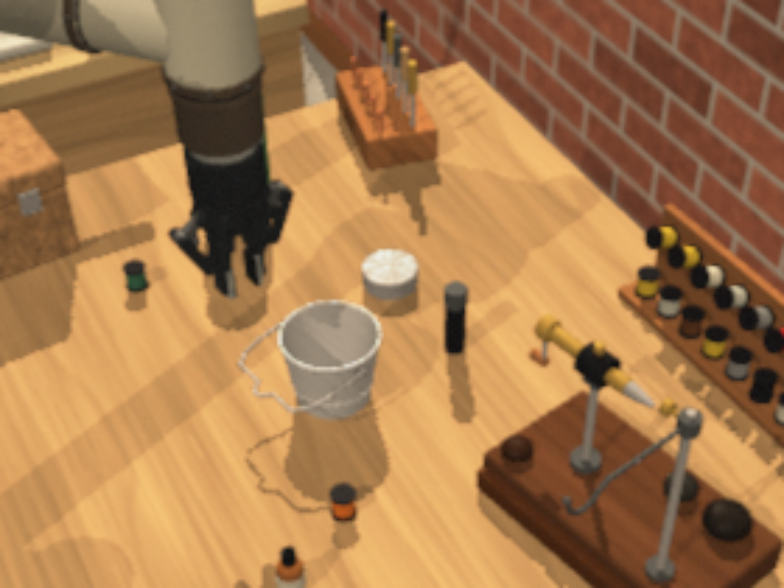

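The gripper hangs at (235,270) in this crop, above the bail's shoulder, with its fingers lined up along the bail's swing. Now descending with a small lean.

Request:
carry_out:
  motion:
    - [0.1, 0, 0, 0, 7, 38, -0.4]
    - [0.196, 0, 0, 0, 14, 76, -0.4]
    - [0.196, 0, 0, 0, 9, 100, -0.4]
    - [0.196, 0, 0, 0, 6, 116, -0.4]
    - [0.196, 0, 0, 0, 2.6, 132, -0.4]

```text
clock: 3.38
position: [473.8, 204.5, 69.8]
ee_rot: [0.773, -0.627, 0.063, -0.077]
contact_force: [0.5, -0.8, -0.2]
gripper_width: 25.7
grasp_force: 0.0
```

```bash
python3 -c "
from g import *
print(read_state()['position'],read_state()['joints'],go(.2))
im=get_image('side');a=cv2.resize(im['color'][130:240,200:310],None,fx=5,fy=5)
im=get_image('top');b=cv2.resize(im['color'][170:280,150:200],None,fx=5,fy=5)
cv2.imwrite('pics/b.png',np.hstack([a,b]))"
```

```text
[473.841 204.51   69.778] [ 0.768  0.34  -0.727  0.315 -0.35  -0.847] [-0.    -0.001  0.001 -0.    -1.7    1.6  ]
```

View pics/b.png

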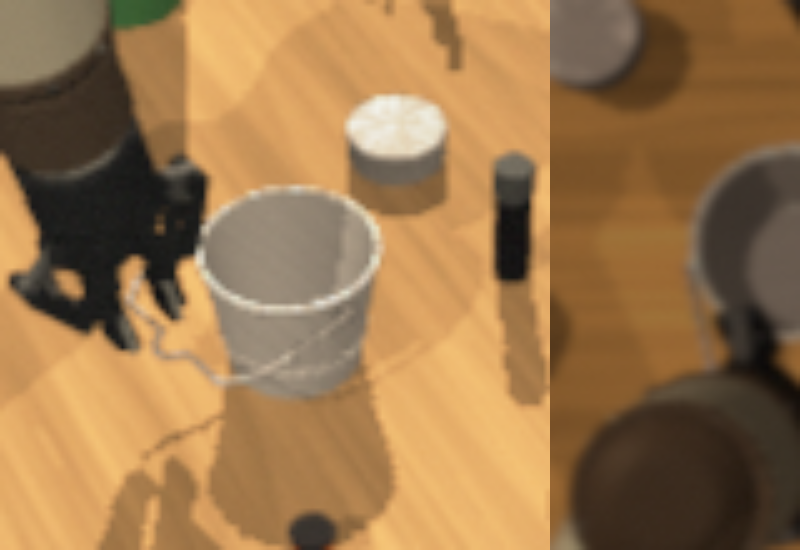

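The left panel shows the wire's shoulder running between the two fingertips, at about (125,325) and (170,305). The rim is clear of the inner finger, so I'll close.

Request:
carry_out:
  motion:
    - [0, 0, 0, 0, -1.5, 1.5, -1]
    - [0, 0, 0, 0, -1.5, 1.5, -1]
    - [0, 0, 0, 0, -1.5, 1.5, -1]
    - [0, 0, 0, 0, -1.5, 1.5, -1]

```text
clock: 3.98
position: [476.6, 205.1, 69.1]
ee_rot: [0.773, -0.627, 0.063, -0.077]
contact_force: [-1.5, 1.1, 0.3]
gripper_width: 1.1
grasp_force: 55.7
```

```bash
python3 -c "
from g import *
s=read_state();print(s['position'],s['gripper_width'],s['grasp_force'],s['contact_force'])
d=s['position']+2*tool(.2).as_matrix()[:,2]-wire(1.72); print('dev',d@ex,d@ey,d[2])
for ph,th in [(1.5,.17),(1.3,.15),(1.1,.12),(.9,.1),(.7,.08),(.5,.05),(.25,.02),(0,0)]: print(ph,go(th,ph))"
```

```text
[476.551 205.088  69.116] 1.0652500212418183 55.67456066608429 [-1.527  1.101  0.312]
dev 0.8181303818505521 -0.017003281297470016 0.5346994678992587
1.5 [ -0.03   -0.001  -0.001  -0.     -2.3   -19.1  ]
1.3 [ -0.05   -0.001  -0.001   0.     -8.9   -35.9  ]
1.1 [ -0.08   -0.001  -0.001   0.    -18.6   -51.   ]
0.9 [ -0.1    -0.001  -0.001   0.    -31.2   -63.9  ]
0.7 [ -0.12   -0.001  -0.001   0.    -46.1   -74.   ]
0.5 [ -0.15   -0.001  -0.001   0.    -62.7   -81.   ]
0.25 [ -0.18   -0.001  -0.001  -0.    -84.8   -84.9  ]
0 [  -0.2     -0.001   -0.001   -0.    -107.3    -83.2  ]
```

```bash
python3 -c "
from g import *
im=get_image('side');a=cv2.resize(im['color'][160:230,200:290],None,fx=8,fy=8,interpolation=cv2.INTER_CUBIC)
for ph in (1.72,1.5,1.9): print(ph,(proj(im,wire(ph,29))-[200,160])*8,(proj(im,wire(ph,0,102))-[200,160])*8,(proj(im,wire(ph,-29))-[200,160])*8)
cv2.imwrite('pics/c.png',a)"
```

```text
1.72 [231.805 270.111] [250.638 328.955] [321.561 353.185]
1.5 [225.302 233.18 ] [243.37  287.128] [315.823 316.264]
1.9 [243.805 295.198] [264.22  357.154] [333.025 378.085]
```

View pics/c.png

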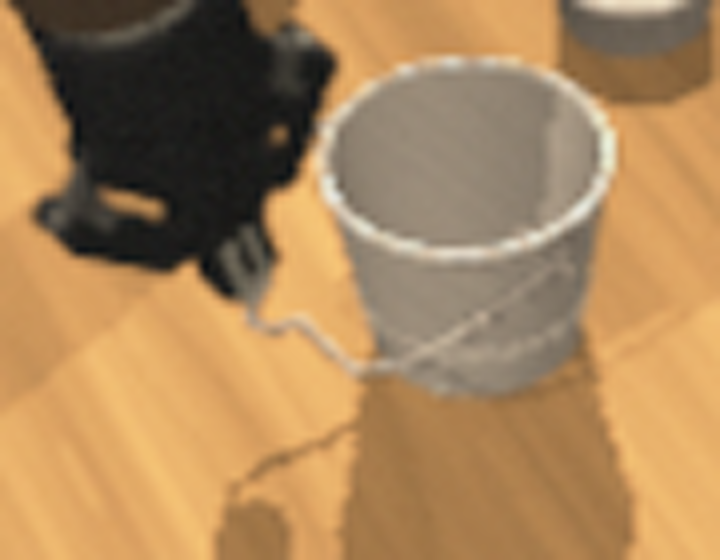

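The pads are shut, with the wire coming out from between them at (250,310). I'll test the grip with the first part of the arc.

Request:
carry_out:
  motion:
    - [-0.015, 0, 0, 0, -0.5, -10, -1]
    - [-0.03, 0, 0, 0, -2.3, -19, -1]
    - [-0.04, 0, 0, 0, -5, -28, -1]
    - [-0.05, 0, 0, 0, -9, -36, -1]

```text
clock: 4.53
position: [478.2, 205.1, 106.0]
ee_rot: [0.774, -0.629, 0.047, -0.057]
contact_force: [0.8, 1.1, -2.0]
gripper_width: 1.2
grasp_force: 56.8
```

```bash
python3 -c "
from g import *
s=read_state();print(s['position'],s['gripper_width'],s['grasp_force'],s['contact_force'])
for ph,th in [(1.1,.12),(.9,.1),(.7,.08),(.5,.05),(.25,.02),(0,0)]: print(ph,go(th,ph))
im=get_image('side');a=cv2.resize(im['color'][150:230,200:290],None,fx=7,fy=7,interpolation=cv2.INTER_CUBIC)
cv2.imwrite('pics/d.png',a)"
```

```text
[478.219 205.147 106.009] 1.217404678336682 56.834614276885986 [ 0.779  1.114 -1.976]
1.1 [ -0.029  -0.001  -0.001  -0.3    -8.9   -15.7  ]
0.9 [ -0.049  -0.001  -0.001  -0.3   -20.8   -29.2  ]
0.7 [ -0.069  -0.001  -0.001  -0.3   -35.1   -40.1  ]
0.5 [ -0.099  -0.001  -0.001  -0.3   -51.4   -47.9  ]
0.25 [ -0.129  -0.001  -0.001  -0.3   -73.3   -52.9  ]
0 [ -0.149  -0.001  -0.002  -0.4   -95.8   -52.4  ]
```

View pics/d.png

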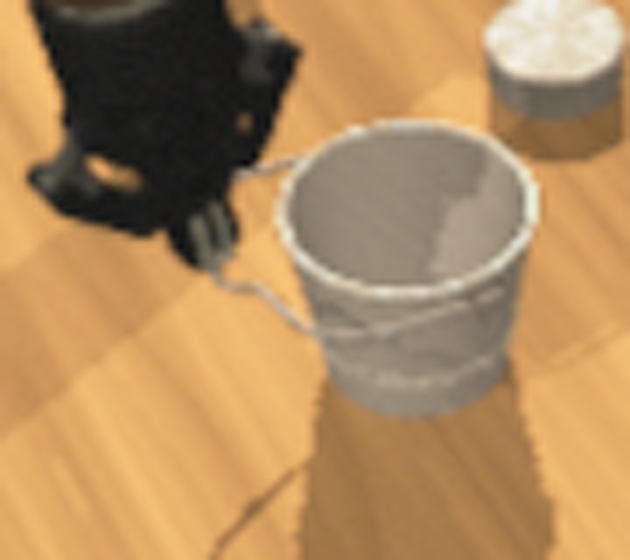

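The bail is following the fingers (kink at about (265,290)) and the pail hasn't moved. I'll continue the arc.

Request:
carry_out:
  motion:
    - [-0.03, 0, 0, 0, -9, -16, -1]
    - [-0.05, 0, 0, 0, -21, -29, -1]
    - [-0.07, 0, 0, 0, -35, -40, -1]
    - [-0.1, 0, 0, 0, -51.5, -48, -1]
    - [-0.115, 0, 0, 0, -62.5, -51, -1]

```text
clock: 5.2
position: [531.4, 216.3, 165.8]
ee_rot: [0.776, -0.631, 0.011, -0.012]
contact_force: [-1.5, 1.1, -1.1]
gripper_width: 1.0
grasp_force: 56.2
```

```bash
python3 -c "
from g import *
s=read_state();print(s['position'],s['gripper_width'],s['grasp_force'],s['contact_force'])
for ph,th in [(.25,.02),(.12,0),(0,0)]: print(ph,go(th,ph))
t=get_image('top');im=get_image('side')
print([(n,proj(i,C+90*ez)) for n,i in(('top',t),('side',im))])
a=cv2.resize(im['color'][130:230,210:310],None,fx=4,fy=4);b=cv2.resize(t['color'][170:270,150:250],None,fx=4,fy=4)
cv2.imwrite('pics/e.png',np.hstack([a,b]))"
```

```text
[531.372 216.254 165.821] 1.0179938126137258 56.20882451534271 [-1.522  1.058 -1.088]
0.25 [ -0.013  -0.001  -0.002  -0.4   -10.4    -3.   ]
0.12 [ -0.033  -0.001  -0.002  -0.5   -22.     -4.8  ]
0 [ -0.033  -0.001  -0.002  -0.5   -32.8    -5.1  ]
[('top', array([197.545, 217.957])), ('side', array([257.754, 180.22 ]))]
```

View pics/e.png

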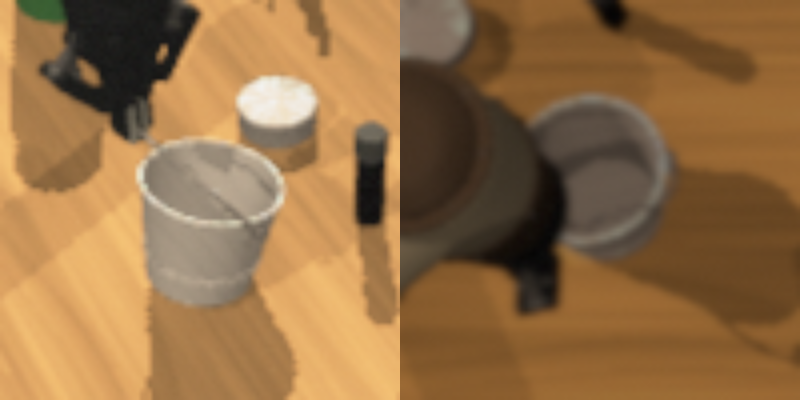

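The side panel shows the rim centre has moved from about (258,180) to (262,175), while the foot has barely moved. The grip friction is tipping the pail forward about 0.2 rad. I'll roll the tool about the wire to turn the bail back and set the pail flat.

Request:
carry_out:
  motion:
    - [-0.08, 0, 0, 0, 0, 0, -1]
    - [-0.16, 0, 0, 0, 0, 0, -1]
    - [-0.25, 0, 0, 0, 0, 0, -1]
    - [-0.25, 0, 0, 0, 0, 0, -1]

```text
clock: 5.8
position: [530.6, 216.8, 166.5]
ee_rot: [0.772, -0.627, -0.068, 0.085]
contact_force: [-4.7, 1.9, 8.1]
gripper_width: 1.5
grasp_force: 55.6
```

```bash
cat > r.py <<'E'
from g import *
def pail(i,box):
    x0,y0,x1,y1=box; c=i["color"][y0:y1,x0:x1]; h=cv2.cvtColor(c,cv2.COLOR_BGR2HSV)
    m=((h[...,1]<75)&(h[...,2]>75)).astype(np.uint8); n,l,s,cc=cv2.connectedComponentsWithStats(m)
    k=1+np.argmax(s[1:,4]); return s[k][:4]+[x0,y0,0,0],s[k][4]
if __name__=="__main__":
    s=read_state();print(s['position'],s['gripper_width'],s['grasp_force'],s['contact_force'])
    d=s['position']-C;print('tcp rel pail',d@ex,d@ey,d[2])
    im=get_image('side'); print(pail(im,(225,150,300,220)),pail({"color":cv2.imread('pics/side0.png')},(225,150,300,220)))
    t=get_image('top'); print(pail(t,(165,190,235,250)),pail({"color":cv2.imread('pics/top0.png')},(165,190,235,250)))
E
python3 r.py
```

```text
[530.564 216.82  166.478] 1.54689512436413 55.62257766723633 [-4.681  1.942  8.123]
tcp rel pail -33.308588232112456 28.308250421372527 166.47842990658773
(array([240, 167,  37,  42]), np.int32(1179)) (array([239, 167,  37,  42]), np.int32(1186))
(array([188, 199,  31,  38]), np.int32(868)) (array([178, 199,  41,  39]), np.int32(963))
```

The pail is back flat, with its outline matching the start to 1 px. Next I'll open slightly so the fingers only cage the wire, then finish the swing.

Request:
carry_out:
  motion:
    - [0, 0, 0, 0, 0, 0, -0.8]
    - [0, 0, 0, 0, 0, 0, -0.8]

```text
clock: 6.15
position: [530.9, 216.2, 165.2]
ee_rot: [0.772, -0.627, -0.067, 0.084]
contact_force: [-0.5, -0.3, -0.0]
gripper_width: 8.5
grasp_force: 0.2
```

```bash
python3 r.py; python3 -c "
from g import *
for ph,th in [(.25,-.15),(.12,-.08),(0,0)]: print(ph,go(th,ph))
im=get_image('side');cv2.imwrite('pics/f.png',cv2.resize(im['color'][130:220,215:305],None,fx=6,fy=6,interpolation=cv2.INTER_CUBIC))"
```

```text
[530.926 216.161 165.154] 8.54810686050407 0.16646634321659803 [-0.52  -0.307 -0.045]
tcp rel pail -33.089881060208654 27.588742540932902 165.15442506245412
(array([239, 167,  38,  42]), np.int32(1178)) (array([239, 167,  37,  42]), np.int32(1186))
(array([188, 199,  31,  38]), np.int32(856)) (array([178, 199,  41,  39]), np.int32(963))
0.25 [ 0.066 -0.001 -0.002 -0.4   -9.9   -6.2  ]
0.12 [  0.136  -0.001  -0.002  -0.4   -20.5   -10.8  ]
0 [  0.216  -0.002  -0.002  -0.5   -30.8   -13.7  ]
```

View pics/f.png

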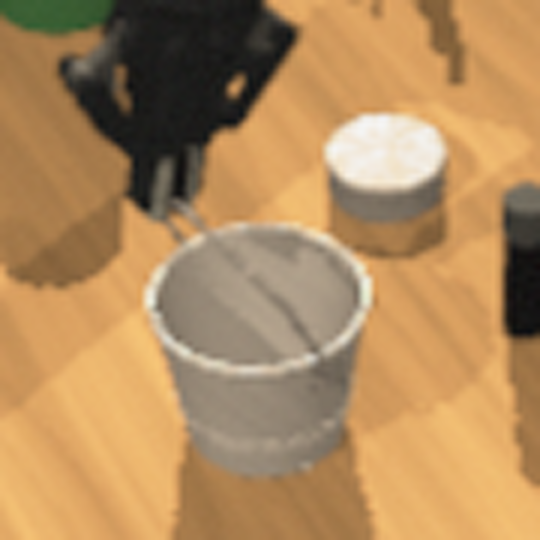

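The wire is still between the fingertips near (175,215) and the pail stands flat. That was my tenth picture, so from here I'll work from numbers only.

Request:
carry_out:
  motion:
    - [0.03, 0, 0, 0, -5, -2, -0.8]
    - [0.07, 0, 0, -0.2, -10, -4.5, -0.8]
    - [0.14, 0, 0, -0.4, -20.5, -9, -0.8]
    - [0.18, 0, 0, -0.5, -26, -10.5, -0.8]
    - [0.216, 0, 0, -0.5, -31, -12, -0.8]

```text
clock: 6.92
position: [563.7, 223.8, 170.9]
ee_rot: [0.776, -0.63, 0.001, -0.001]
contact_force: [-0.0, -0.4, -0.2]
gripper_width: 8.7
grasp_force: 0.0
```

```bash
python3 r.py; python3 -c "
from g import *
print(go(0,0))
# bail kink / -y shoulder visible? bright low-sat pixels vs first picture, side view above rim
for n in('side','top'):
    im=get_image(n); a=im['color'].astype(int); b=cv2.imread(f'pics/{n}0.png').astype(int)
    for ph in(-.05,0,.05,.3):
        print(n,ph,[(proj(im,wire(ph,s,r)).round(0).tolist(),a[tuple(proj(im,wire(ph,s,r)).round().astype(int)[::-1])].tolist(),b[tuple(proj(im,wire(ph,s,r)).round().astype(int)[::-1])].tolist()) for s,r in((0,102),(-29,90),(-40,90),(-61,40))])
"
```

```text
[563.685 223.75  170.948] 8.703885579626306 0.03779373597353697 [-0.004 -0.381 -0.176]
tcp rel pail 0.5297208710163303 28.249664228237798 170.94830017106804
(array([239, 167,  38,  42]), np.int32(1191)) (array([239, 167,  37,  42]), np.int32(1186))
(array([186, 199,  32,  38]), np.int32(894)) (array([178, 199,  41,  39]), np.int32(963))
[-0.002 -0.001 -0.001  0.2   -0.    -1.1  ]
side -0.05 [([258.0, 156.0], [100, 166, 224], [103, 171, 229]), ([264.0, 164.0], [110, 179, 233], [109, 181, 235]), ([266.0, 166.0], [113, 177, 231], [109, 179, 234]), ([270.0, 183.0], [106, 120, 133], [120, 138, 153])]
side 0 [([256.0, 157.0], [119, 140, 159], [100, 165, 223]), ([262.0, 165.0], [119, 162, 202], [106, 175, 231]), ([265.0, 167.0], [124, 151, 173], [106, 173, 228]), ([270.0, 183.0], [106, 120, 133], [120, 138, 153])]
side 0.05 [([255.0, 158.0], [75, 115, 150], [102, 169, 226]), ([261.0, 166.0], [104, 174, 229], [100, 167, 224]), ([264.0, 168.0], [160, 188, 206], [154, 187, 216]), ([269.0, 184.0], [105, 120, 132], [125, 144, 158])]
side 0.3 [([248.0, 162.0], [91, 151, 206], [96, 162, 220]), ([2
[... 237 characters left out ...]
3], [59, 69, 80]), ([207.0, 208.0], [57, 66, 76], [54, 62, 73]), ([217.0, 211.0], [62, 84, 107], [62, 91, 121])]
top 0 [([192.0, 212.0], [63, 73, 84], [56, 66, 77]), ([203.0, 211.0], [72, 82, 96], [71, 81, 94]), ([207.0, 210.0], [68, 79, 90], [54, 63, 73]), ([217.0, 212.0], [73, 87, 102], [70, 91, 113])]
top 0.05 [([192.0, 214.0], [63, 73, 84], [55, 63, 73]), ([204.0, 212.0], [75, 86, 100], [73, 84, 97]), ([208.0, 211.0], [69, 79, 91], [58, 68, 79]), ([217.0, 212.0], [73, 87, 102], [70, 91, 113])]
top 0.3 [([194.0, 223.0], [80, 91, 106], [76, 87, 100]), ([205.0, 220.0], [78, 90, 104], [74, 86, 99]), ([209.0, 220.0], [79, 91, 104], [75, 86, 100]), ([218.0, 216.0], [67, 81, 96], [68, 78, 87])]
```

The side view has grey wire exactly where the upright kink and shoulder should be, so the bail is upright. Closing on it now.

Request:
carry_out:
  motion:
    - [0, 0, 0, 0, 0, -0.5, -1]
    - [0, 0, 0, 0, 0, -0.5, -1]
    - [0, 0, 0, 0, 0, -0.5, -1]

```text
clock: 7.5
position: [563.3, 223.7, 170.9]
ee_rot: [0.776, -0.63, 0.001, 0.0]
contact_force: [-0.7, 0.3, -0.3]
gripper_width: 1.2
grasp_force: 56.8
```

Request:
carry_out:
  motion:
    - [0, 0, 0, 0, 0, -1, -1]
    - [0, 0, 0, 0, 0, -4, -1]
    - [0, 0, 0, 0, 0, -9, -1]
    - [0, 0, 0, 0, 0, -15, -1]
    - [0, 0, 0, 0, 0, -15, -1]

```text
clock: 8.12
position: [563.6, 223.9, 187.0]
ee_rot: [0.776, -0.63, 0.001, -0.001]
contact_force: [0.2, -0.4, -3.7]
gripper_width: 1.3
grasp_force: 56.6
```

```bash
cat > m.py <<'E'
from r import *
from r import pail
st=read_state();print(st['position'],st['contact_force'],st['gripper_width'],st['grasp_force'],st['joints'])
# sag: shoulder height of pail's lowest/rim from diff with empty scene
def diff(n):
    im=get_image(n); c=im['color']; h=cv2.cvtColor(c,cv2.COLOR_BGR2HSV); return im,((h[...,1]<75)&(h[...,2]>75)).astype(np.uint8)
E
python3 - <<'E'
from m import *
im,m=diff('side')
print(pail(im,(225,140,300,220)))
t,_=diff('top'); print(pail(t,(165,185,235,250)))
d=st['position']-(C+28*ey+170*ez)
print('lift',d, 'exp rim c',proj(im,C+90*ez),proj(im,C+d+90*ez),'exp foot',proj(im,C),proj(im,C+d))
E
```

```text
[563.62  223.949 187.032] [ 0.192 -0.39  -3.711] 1.2546696331637126 56.57462239265442 [ 0.646  0.398 -0.125  0.002 -1.046 -0.44 ]
(array([239, 161,  37,  44]), np.int32(1206))
(array([185, 198,  32,  39]), np.int32(912))
lift [ 0.402  0.553 17.032] exp rim c [257.754 180.22 ] [257.52  175.903] exp foot [259.139 201.146] [258.925 197.17 ]
```

Request:
carry_out:
  motion:
    - [0, 0, 0, 0, 0, -10, -1]
    - [0, 0, 0, 0, 0, -28, -1]
    - [0, 0, 0, 0, 0, -52, -1]
    - [0, 0, 0, 0, 0, -75, -1]
    - [0, 0, 0, 0, 0, -88, -1]

```text
clock: 8.85
position: [563.6, 223.9, 276.1]
ee_rot: [0.776, -0.63, 0.001, -0.001]
contact_force: [0.1, -0.6, -4.1]
gripper_width: 1.0
grasp_force: 56.6
```

Request:
carry_out:
  motion:
    - [0, 0, 0, 4, 1, 0, -1]
    - [0, 0, 0, 14, 3.5, 0, -1]
    - [0, 0, 0, 32, 8, 0, -1]
    - [0, 0, 0, 56, 14, 0, -1]
    - [0, 0, 0, 82, 20, 0, -1]

```text
clock: 9.48
position: [560.1, 137.2, 273.9]
ee_rot: [0.776, -0.631, 0.001, 0.001]
contact_force: [-0.5, 0.0, -4.1]
gripper_width: 1.0
grasp_force: 56.6
```

Request:
carry_out:
  motion:
    - [0, 0, 0, 28, 7, 0, -1]
    - [0, 0, 0, 56, 14, 0, -1]
    - [0, 0, 0, 84, 21, 0, -1]
    - [0, 0, 0, 112, 28, 0, -1]
    - [0, 0, 0, 140, 35, 0, -1]

```text
clock: 10.1
position: [554.1, -7.3, 274.4]
ee_rot: [0.776, -0.631, 0.001, 0.001]
contact_force: [0.3, 0.8, -4.8]
gripper_width: 1.1
grasp_force: 56.6
```

```bash
cat >> m.py <<'E'
HK=np.array([599,-237,0.])
def tohook(dx,z,th=0,dy=0): return rel(HK+28*ey+dx*ex+dy*ey+z*ez,tool(th))
E
python3 -c "
from m import *
np.set_printoptions(precision=2,suppress=True)
print(tohook(-45,275))"
```

```text
[554.068  -7.331 274.352] [ 0.345  0.788 -4.8  ] 1.1392838115838284 56.58633649349213 [ 0.28   0.244 -0.122  0.002 -1.205 -0.075]
[  0.   -0.   -0.  206.1  48.   -0.3]
```

Request:
carry_out:
  motion:
    - [0, 0, 0, 28, 6.5, 0, -1]
    - [0, 0, 0, 56, 13, 0, -1]
    - [0, 0, 0, 84, 19.5, 0, -1]
    - [0, 0, 0, 112, 26, 0, -1]
    - [0, 0, 0, 136, 32, 0, -1]

```text
clock: 10.72
position: [550.3, -147.0, 274.5]
ee_rot: [0.776, -0.631, 0.0, 0.001]
contact_force: [0.8, 0.2, -5.0]
gripper_width: 1.2
grasp_force: 56.6
```

Request:
carry_out:
  motion:
    - [0, 0, 0, 22, 5, 0, -1]
    - [0, 0, 0, 42, 10, 0, -1]
    - [0, 0, 0, 57, 13, 0, -1]
    - [0, 0, 0, 66, 15, 0, -1]
    - [0, 0, 0, 70, 16, 0, -1]

```text
clock: 11.35
position: [550.2, -216.6, 274.5]
ee_rot: [0.776, -0.63, 0.0, 0.0]
contact_force: [-0.5, 0.3, -4.7]
gripper_width: 1.5
grasp_force: 56.6
```

```bash
python3 - <<'E'
from m import *
np.set_printoptions(precision=2,suppress=True)
print(tohook(-45,275))
# wire: triangulated tip + pail geometry here
im,m=diff('side'); t,mt=diff('top')
P=st['position']-28.2*ey; K=P+11.5*ez; E_=P-90.5*ez; c=E_
for n,i in(('side',im),('top',t)):
    print(n,'kink',proj(i,K),'rim c',proj(i,E_+10*ez),'ears',proj(i,E_+61*ey),proj(i,E_-61*ey),'shoulder-',proj(i,P-29*ey-.5*ez))
    u,v=proj(i,E_).astype(int); print(pail(i,(u-40,v-45,u+40,v+45)), proj(i,E_-80*ez))
E
```

```text
[ 550.219 -216.644  274.503] [-0.538  0.336 -4.7  ] 1.5021697174113398 56.55628323554993 [-0.101  0.308 -0.032  0.001 -1.23   0.307]
[-0.  -0.  -0.   2.   1.5 -0.5]
side kink [334.9  235.82] rim c [332.32 262.02] ears [314.43 249.09] [350.77 281.25] shoulder- [343.88 247.26]
(array([307, 225,  50,  72]), np.int32(2145)) [330.07 284.84]
top kink [367.8  207.87] rim c [358.66 214.6 ] ears [335.66 220.15] [379.69 210.42] shoulder- [377.91 206.31]
(array([337, 199,  33,  37]), np.int32(600)) [351.14 220.14]
```

```bash
cat > lv.py <<'E'
from m import *
np.set_printoptions(precision=1,suppress=True)
im,m=diff('side'); t,mt=diff('top')
P=st['position']-28.2*ey; F=P-170.5*ez; a=np.linspace(0,6.28,73)
for n,i,mm in(('side',im,m),('top',t,mt)):
    rim=np.array([proj(i,F+90*ez+55*(np.cos(x)*ex+np.sin(x)*ey)) for x in a]); ft=np.array([proj(i,F+42*(np.cos(x)*ex+np.sin(x)*ey)) for x in a])
    print(n,'level: rim L',rim[rim[:,0].argmin()],'R',rim[rim[:,0].argmax()],'top/bot',rim[:,1].min(),rim[:,1].max(),'foot L R bot',ft[:,0].min(),ft[:,0].max(),ft[:,1].max())
    u,v=rim.mean(0).astype(int); o=(u-45,v-50); c=mm[o[1]:o[1]+100,o[0]:o[0]+90]; c=cv2.morphologyEx(c,cv2.MORPH_OPEN,np.ones((3,3),np.uint8)); _,l,s,_=cv2.connectedComponentsWithStats(c)
    k=1+s[1:,4].argmax(); ys,xs=np.nonzero(l==k); ys=ys+o[1];xs=xs+o[0]
    print('  seen L',xs.min(),ys[xs==xs.min()].mean(),'R',xs.max(),ys[xs==xs.max()].mean(),'top',ys.min(),'bot',ys.max(),'rowspans',[(int(r),int(xs[ys==r].min()),int(xs[ys==r].max())) for r in range(ys.min(),ys.max()+1,5)])
E
python3 lv.py
```

```text
[ 550.267 -216.272  274.514] [ 0.734  0.691 -4.739] 1.2656169816181135 56.55428230762482 [-0.1    0.308 -0.032  0.001 -1.23   0.307]
side level: rim L [308.4 261.9] R [356.2 263.6] top/bot 243.60183542442888 281.52669882245607 foot L R bot 312.80289415999016 347.29057419430427 299.34378580812324
  seen L 307 259.0 R 356 262.0 top 242 bot 296 rowspans [(242, 323, 339), (247, 313, 347), (252, 309, 352), (257, 308, 355), (262, 308, 356), (267, 309, 355), (272, 311, 352), (277, 311, 350), (282, 312, 347), (287, 314, 345), (292, 318, 341)]
top level: rim L [337.7 213.7] R [379.2 215.5] top/bot 194.27395137136952 235.29969242867614 foot L R bot 336.4036778044849 365.59671676168836 234.68703241164252
  seen L 336 216.5 R 364 233.0 top 199 bot 235 rowspans [(199, 342, 344), (204, 339, 349), (209, 338, 350), (214, 336, 351), (219, 336, 355), (224, 337, 358), (229, 341, 361), (234, 350, 364)]
```

The pail hangs level to within about a pixel, just in front of the hook tip. Next I'll pass over the tip and start down.

Request:
carry_out:
  motion:
    - [0, 0, 0, 0.5, -6, 0, -1]
    - [0, 0, 0, 1, -16, 0, -1]
    - [0, 0, 0, 1.5, -28, 0, -1]
    - [0, 0, 0, 2, -38, 0, -1]
    - [0, 0, 0, 2, -43.5, 0, -1]

```text
clock: 12.18
position: [594.1, -209.0, 274.2]
ee_rot: [0.776, -0.63, 0.0, 0.0]
contact_force: [-0.9, -0.5, -4.5]
gripper_width: 1.3
grasp_force: 56.5
```

Request:
carry_out:
  motion:
    - [0, 0, 0, 0, 0, 6, -1]
    - [0, 0, 0, 0, 0, 14, -1]
    - [0, 0, 0, 0, 0, 22, -1]
    - [0, 0, 0, 0, 0, 27, -1]
    - [0, 0, 0, 0, 0, 27, -1]

```text
clock: 12.8
position: [592.9, -209.3, 247.0]
ee_rot: [0.776, -0.63, 0.0, 0.001]
contact_force: [0.2, 0.1, -4.2]
gripper_width: 1.3
grasp_force: 56.5
```

```bash
python3 - <<'E'
from m import *
np.set_printoptions(precision=2,suppress=True)
print(tohook(0,248)); print(st['joint_efforts'],st['wrist_torque'])
E
```

```text
[ 592.902 -209.31   247.048] [ 0.179  0.063 -4.246] 1.272190941050472 56.53192341327667 [-0.082  0.39   0.02   0.001 -1.201  0.288]
[ 0.  -0.  -0.   0.4 -0.2 -1. ]
[ -0.03 -41.98  20.49   4.92   0.07   0.  ] [0.11 0.08 0.02]
```

Request:
carry_out:
  motion:
    - [0, 0, 0, 0, 0, 3, -1]
    - [0, 0, 0, 0, 0, 6, -1]
    - [0, 0, 0, 0, 0, 9, -1]
    - [0, 0, 0, 0, 0, 12, -1]
    - [0, 0, 0, 0, 0, 12, -1]

```text
clock: 13.42
position: [593.1, -209.3, 235.2]
ee_rot: [0.776, -0.63, 0.0, 0.0]
contact_force: [-0.8, 0.7, -4.4]
gripper_width: 1.4
grasp_force: 56.5
```

Request:
carry_out:
  motion:
    - [0, 0, 0, 0, 0, 1, -1]
    - [0, 0, 0, 0, 0, 2, -1]
    - [0, 0, 0, 0, 0, 3, -1]
    - [0, 0, 0, 0, 0, 3, -1]
    - [0, 0, 0, 0, 0, 3, -1]

```text
clock: 14.05
position: [593.3, -209.4, 232.7]
ee_rot: [0.776, -0.63, 0.001, 0.0]
contact_force: [0.3, -0.1, -3.5]
gripper_width: 1.6
grasp_force: 56.5
```

Request:
carry_out:
  motion:
    - [0, 0, 0, 0, 0, 0.5, -1]
    - [0, 0, 0, 0, 0, 1, -1]
    - [0, 0, 0, 0, 0, 1, -1]

```text
clock: 14.42
position: [593.2, -209.3, 231.6]
ee_rot: [0.776, -0.63, 0.001, 0.0]
contact_force: [-0.8, 0.4, -3.7]
gripper_width: 1.2
grasp_force: 56.5
```

Request:
carry_out:
  motion:
    - [0, 0, 0, 0, 0, 0.5, -1]
    - [0, 0, 0, 0, 0, 1, -1]
    - [0, 0, 0, 0, 0, 1, -1]

```text
clock: 14.8
position: [593.2, -209.3, 230.6]
ee_rot: [0.776, -0.63, 0.001, 0.0]
contact_force: [0.4, 0.4, -5.1]
gripper_width: 0.9
grasp_force: 56.5
```

No contact yet (kink at about 242). Two more small steps.

Request:
carry_out:
  motion:
    - [0, 0, 0, 0, 0, 0.7, -1]
    - [0, 0, 0, 0, 0, 1.5, -1]
    - [0, 0, 0, 0, 0, 1.5, -1]

```text
clock: 15.18
position: [593.2, -209.3, 229.0]
ee_rot: [0.776, -0.63, 0.001, 0.0]
contact_force: [-0.2, -0.2, -4.0]
gripper_width: 1.4
grasp_force: 56.5
```

Request:
carry_out:
  motion:
    - [0, 0, 0, 0, 0, 0.5, -1]
    - [0, 0, 0, 0, 0, 1, -1]
    - [0, 0, 0, 0, 0, 1, -1]

```text
clock: 15.55
position: [593.2, -209.3, 228.1]
ee_rot: [0.776, -0.63, 0.001, 0.0]
contact_force: [0.6, 0.4, -5.4]
gripper_width: 1.2
grasp_force: 56.5
```

Request:
carry_out:
  motion:
    - [0, 0, 0, 0, 0, 0.5, -1]
    - [0, 0, 0, 0, 0, 1, -1]
    - [0, 0, 0, 0, 0, 1, -1]

```text
clock: 15.92
position: [593.2, -209.3, 227.1]
ee_rot: [0.776, -0.63, 0.001, 0.0]
contact_force: [0.8, -0.8, -5.2]
gripper_width: 1.0
grasp_force: 56.5
```

Request:
carry_out:
  motion:
    - [0, 0, 0, 0, 0, 0.4, -1]
    - [0, 0, 0, 0, 0, 0.8, -1]
    - [0, 0, 0, 0, 0, 0.8, -1]

```text
clock: 16.3
position: [593.2, -209.3, 226.3]
ee_rot: [0.776, -0.63, 0.001, 0.0]
contact_force: [-0.1, -0.5, -4.8]
gripper_width: 1.4
grasp_force: 56.5
```

Request:
carry_out:
  motion:
    - [0, 0, 0, 0, 0, 0.5, -1]
    - [0, 0, 0, 0, 0, 1, -1]
    - [0, 0, 0, 0, 0, 1, -1]

```text
clock: 16.68
position: [593.3, -209.4, 225.4]
ee_rot: [0.776, -0.63, 0.001, 0.0]
contact_force: [0.5, -0.0, -4.0]
gripper_width: 1.0
grasp_force: 56.6
```

Request:
carry_out:
  motion:
    - [0, 0, 0, 0, 0, 0.4, -1]
    - [0, 0, 0, 0, 0, 0.8, -1]
    - [0, 0, 0, 0, 0, 0.8, -1]

```text
clock: 17.05
position: [593.4, -209.4, 224.8]
ee_rot: [0.776, -0.63, 0.001, 0.0]
contact_force: [-0.3, 0.5, -2.6]
gripper_width: 1.1
grasp_force: 56.6
```

Contact is beginning. Now finer steps.

Request:
carry_out:
  motion:
    - [0, 0, 0, 0, 0, 0.3, -1]
    - [0, 0, 0, 0, 0, 0.5, -1]
    - [0, 0, 0, 0, 0, 0.5, -1]
    - [0, 0, 0, 0, 0, 0.5, -1]

```text
clock: 17.55
position: [593.4, -209.4, 224.2]
ee_rot: [0.776, -0.63, 0.001, 0.0]
contact_force: [0.3, -0.7, -2.8]
gripper_width: 1.1
grasp_force: 56.6
```

```bash
python3 - <<'E'
from m import *
f=[]
for _ in range(6): get_image('top'); f.append(read_state()['contact_force'])
print(np.mean(f,0),np.std(f,0),read_state()['wrist_torque'])
E
```

```text
[ 593.409 -209.361  224.224] [ 0.295 -0.72  -2.806] 1.1387885191037723 56.599016189575195 [-0.082  0.406 -0.014  0.001 -1.15   0.288]
[ 0.404 -0.133 -1.904] [0.315 0.273 0.728] [ 0.023 -0.12   0.079]
```

Request:
carry_out:
  motion:
    - [0, 0, 0, 0, 0, 0.2, -1]
    - [0, 0, 0, 0, 0, 0.5, -1]
    - [0, 0, 0, 0, 0, 0.5, -1]
    - [0, 0, 0, 0, 0, 0.5, -1]

```text
clock: 18.35
position: [593.4, -209.4, 223.7]
ee_rot: [0.776, -0.63, 0.001, 0.0]
contact_force: [0.5, 0.4, -1.5]
gripper_width: 0.8
grasp_force: 56.7
```

```bash
cat > f.py <<'E'
from h import *
f=[]
for _ in range(6): get_image('top'); f.append(read_state()['contact_force'])
print(np.mean(f,0),read_state()['position'],read_state()['wrist_torque'])
E
python3 f.py; python3 lv.py
```

```text
[ 0.86898812 -0.0012618  -1.09674045] [ 593.37337677 -209.34710537  223.61867187] [ 0.04456495 -0.27696189  0.06451974]
[ 593.373 -209.347  223.619] [ 0.842  0.314 -0.408] 1.1461751582856963 56.70271039009094 [-0.082  0.406 -0.015  0.001 -1.149  0.288]
side level: rim L [321.9 264.6] R [367.5 267.9] top/bot 248.622954823859 285.0603659429381 foot L R bot 325.40363283387904 358.4051458854909 301.85246332673785
  seen L 321 264.0 R 367 267.0 top 247 bot 299 rowspans [(247, 336, 352), (252, 327, 359), (257, 323, 364), (262, 321, 367), (267, 321, 367), (272, 323, 367), (277, 325, 363), (282, 325, 362), (287, 326, 359), (292, 328, 356), (297, 334, 351)]
top level: rim L [331.2 201.7] R [370.5 203.5] top/bot 183.46340528931938 222.08467197097727 foot L R bot 330.38830544334854 358.15549914306666 222.52895219634053
  seen L 330 203.875 R 361 218.0 top 185 bot 222 rowspans [(185, 339, 341), (190, 335, 340), (195, 332, 342), (200, 330, 343), (205, 331, 347), (210, 331, 349), (215, 334, 353), (220, 340, 360)]
```

Request:
carry_out:
  motion:
    - [0, 0, 0, 0, 0, 0.3, -1]
    - [0, 0, 0, 0, 0, 0.7, -1]
    - [0, 0, 0, 0, 0, 0.7, -1]
    - [0, 0, 0, 0, 0, 0.7, -1]

```text
clock: 19.25
position: [593.4, -209.4, 223.1]
ee_rot: [0.776, -0.63, 0.001, 0.0]
contact_force: [1.4, 0.3, -0.6]
gripper_width: 1.2
grasp_force: 56.8
```

```bash
python3 f.py
```

```text
[ 1.44518874  0.11353296 -0.24423081] [ 593.44822639 -209.32826773  222.97767539] [ 0.01642365 -0.42938393  0.05029938]
```

The hook now carries nearly all the weight. The sideways force of +1.4 N in x says the kink sits on the tip-side slope of the throat, so I'll ease it inwards by 4 mm.

Request:
carry_out:
  motion:
    - [0, 0, 0, 0, -1.3, 0, -1]
    - [0, 0, 0, 0, -2.7, 0, -1]
    - [0, 0, 0, 0, -4, 0, -1]
    - [0, 0, 0, 0, -4, 0, -1]

```text
clock: 20.05
position: [595.7, -208.9, 222.3]
ee_rot: [0.776, -0.631, -0.001, 0.001]
contact_force: [-4.5, -2.3, -0.3]
gripper_width: 1.0
grasp_force: 57.2
```

```bash
python3 f.py
```

```text
[-4.52591488 -2.26368369  0.24105499] [ 595.7677492  -208.86728912  222.35271225] [-0.60114715  1.27682358 -0.10186659]
```

Request:
carry_out:
  motion:
    - [0, 0, 0, 0, 1.2, 0, -1]
    - [0, 0, 0, 0, 2.5, 0, -1]
    - [0, 0, 0, 0, 2.5, 0, -1]

```text
clock: 20.72
position: [595.2, -208.9, 223.0]
ee_rot: [0.776, -0.63, 0.001, -0.0]
contact_force: [-1.3, -0.8, -1.2]
gripper_width: 1.2
grasp_force: 57.0
```

```bash
python3 f.py; python3 lv.py
```

```text
[-0.61946953 -1.42427829 -0.58538871] [ 595.15361294 -208.97333404  222.99468118] [-0.40347046  0.11343723  0.02043389]
[ 595.154 -208.973  222.995] [-0.413 -0.917 -0.59 ] 1.1950869071098182 56.97179853916168 [-0.081  0.409 -0.012  0.001 -1.148  0.288]
side level: rim L [322.5 264.4] R [368.  267.6] top/bot 248.4201746546334 284.8028546457049 foot L R bot 325.91139928175016 358.8815583957757 301.5930034907334
  seen L 322 263.5 R 368 266.5 top 246 bot 298 rowspans [(246, 339, 348), (251, 328, 360), (256, 324, 365), (261, 323, 368), (266, 323, 368), (271, 325, 368), (276, 326, 366), (281, 327, 363), (286, 328, 360), (291, 330, 358), (296, 335, 353)]
top level: rim L [331.  201.1] R [370.2 202.9] top/bot 182.90738793815325 221.4847401466699 foot L R bot 330.2057446519385 357.95117058217426 221.9752354865863
  seen L 329 201.0 R 358 218.0 top 184 bot 220 rowspans [(184, 338, 341), (189, 334, 340), (194, 332, 343), (199, 330, 343), (204, 330, 346), (209, 331, 349), (214, 334, 352), (219, 341, 358)]
```

Request:
carry_out:
  motion:
    - [0, 0, 0, 0.5, 0.3, 0.3, -1]
    - [0, 0, 0, 0.8, 0.3, 0.6, -1]
    - [0, 0, 0, 0.8, 0.3, 0.6, -1]

```text
clock: 21.5
position: [595.0, -209.7, 222.5]
ee_rot: [0.776, -0.63, 0.001, -0.0]
contact_force: [-0.1, 0.1, 0.4]
gripper_width: 1.3
grasp_force: 57.0
```

```bash
python3 f.py
```

```text
[1.05573574 0.69945776 0.46168278] [ 594.87020971 -209.77370901  222.36690314] [ 0.11557214 -0.25288393  0.01841987]
```

The hook carries all of it now. I'll open in two stages.

Request:
carry_out:
  motion:
    - [0, 0, 0, 0, 0, 0, -0.85]
    - [0, 0, 0, 0, 0, 0, -0.8]
    - [0, 0, 0, 0, 0, 0, -0.8]
    - [0, 0, 0, 0, 0, 0, -0.4]
    - [0, 0, 0, 0, 0, 0, -0.4]

```text
clock: 22.42
position: [594.6, -209.9, 222.2]
ee_rot: [0.776, -0.63, 0.001, 0.0]
contact_force: [-0.0, 0.2, 0.9]
gripper_width: 25.9
grasp_force: 0.0
```

```bash
python3 f.py; python3 lv.py
```

```text
[-0.03065396 -0.0706173   0.03634829] [ 594.62591217 -209.86912471  222.25465238] [ 0.03063193  0.01935666 -0.04022165]
[ 594.626 -209.869  222.255] [-0.049  0.116 -0.886] 25.47382308311445 0.0 [-0.083  0.41  -0.013  0.001 -1.147  0.289]
side level: rim L [322.5 264.9] R [368.  268.2] top/bot 248.93025269833205 285.3551200840572 foot L R bot 325.90121081227346 358.8770281600401 302.1146455527035
  seen L 322 264.5 R 368 267.0 top 247 bot 299 rowspans [(247, 339, 347), (252, 328, 359), (257, 324, 365), (262, 322, 368), (267, 322, 368), (272, 324, 368), (277, 326, 365), (282, 326, 364), (287, 327, 360), (292, 329, 358), (297, 334, 353)]
top level: rim L [331.3 201.4] R [370.5 203.2] top/bot 183.15407739183047 221.7127150103355 foot L R bot 330.46761956204347 358.197319307445 222.18524962175962
  seen L 331 202.5 R 359 219.0 top 185 bot 221 rowspans [(185, 339, 341), (190, 335, 340), (195, 332, 342), (200, 331, 346), (205, 331, 344), (210, 332, 348), (215, 335, 352), (220, 342, 359)]
```

Zero force on the tool, and the pail is still hanging level in place. I'll retreat straight up, then back.

Request:
carry_out:
  motion:
    - [0, 0, 0, 0, 0, -6, -0.4]
    - [0, 0, 0, 0, 0, -16, -0.4]
    - [0, 0, 0, 0, 0, -32, -0.4]
    - [0, 0, 0, 0, 0, -55, -0.4]
    - [0, 0, 0, 0, 0, -85, -0.4]

```text
clock: 23.45
position: [594.4, -209.8, 308.8]
ee_rot: [0.776, -0.63, 0.001, 0.0]
contact_force: [0.4, 0.2, 0.5]
gripper_width: 25.7
grasp_force: 0.0
```

Request:
carry_out:
  motion:
    - [0, 0, 0, -20, 15, -25, -0.4]
    - [0, 0, 0, -50, 40, -40, -0.4]
    - [0, 0, 0, -90, 70, -40, -0.4]
    - [0, 0, 0, -120, 90, -40, -0.4]
    - [0, 0, 0, -120, 90, -40, -0.4]

```text
clock: 24.08
position: [480.6, -109.8, 349.5]
ee_rot: [0.777, -0.629, 0.002, -0.001]
contact_force: [0.7, -0.5, -0.0]
gripper_width: 25.9
grasp_force: 0.0
```

```bash
cat > e.py <<'E'
from m import *
np.set_printoptions(precision=1,suppress=True)
for n in('side','top'):
    im=get_image(n); a=im['color']; b=cv2.imread(f'pics/{n}0.png')
    u,v=proj(im,HK+140*ez).astype(int); print(n,pail(im,(u-40,v-50,u+40,v+60)))
    for nm,p in dict(torch=(725,196,90),cement=(414,-31,50),spool=(501,32,25),tin=(712,335,26),tip=(578.7,-240.9,260.7),stem=(721,-211.5,261)).items():
        u,v=proj(im,p).astype(int); w=b[v-7:v+8,u-7:u+8]; r=cv2.matchTemplate(a[v-12:v+13,u-12:u+13],w,cv2.TM_CCOEFF_NORMED); _,mx,_,loc=cv2.minMaxLoc(r); print(nm,round(mx,2),np.array(loc)-5,end='; ')
    print()
E
python3 e.py; sleep 0; python3 e.py
```

```text
[ 480.604 -109.822  349.522] [ 0.748 -0.474 -0.005] 25.868223922742175 0.0 [ 0.106  0.094 -0.121  0.001 -1.351  0.103]
side (array([322, 233,  47,  68]), np.int32(1955))
torch 0.77 [0 4]; cement 1.0 [0 0]; spool 0.9 [0 0]; tin 0.68 [-5 -4]; tip 0.63 [0 0]; stem 1.0 [0 0]; 
top (array([310, 205,   8,  11]), np.int32(54))
torch 0.99 [0 0]; cement 1.0 [0 0]; spool 0.42 [ 2 -1]; tin 0.94 [0 0]; tip 0.13 [ 5 -5]; stem 1.0 [0 0]; 
[ 482.154 -110.747  348.453] [ 0.602 -0.483 -0.233] 25.792220335969944 0.0 [ 0.104  0.098 -0.119  0.002 -1.35   0.103]
side (array([322, 217,  56,  84]), np.int32(2021))
torch 0.69 [0 5]; cement 1.0 [0 0]; spool 0.9 [0 0]; tin 0.69 [-4 -4]; tip 0.63 [0 0]; stem 1.0 [0 0]; 
top (array([310, 204,   7,  11]), np.int32(51))
torch 0.99 [0 0]; cement 0.99 [0 0]; spool 0.43 [ 2 -2]; tin 0.94 [0 0]; tip 0.06 [ 5 -5]; stem 1.0 [0 0];
```

```bash
python3 -c "
from bench import *
print(job_done())"
```

```text
the job is handed in; nothing more can be done
None
```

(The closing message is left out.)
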